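# Lock the medicine box

## Robot

A 6-joint arm with a two-finger parallel gripper is mounted at the origin on a cart in front of the work surface, level with it; the furniture and walls round the work are solid. World frame = base frame: x ahead of the robot, y to its left, z up, the work surface at z = 0. Lengths are in m, angles in rad, forces in N, time in s.
With the tool pointing down it reaches from about 0.375 to 0.9 m from the base axis. Payload 3.1 kg.
Tool frame: the origin (TCP) lies between the finger pads; the fingertips stand 8 mm ahead of it and the grasp point (between the pads) lies 11 mm behind it; z points along the fingers, y is the line along which they close (so a half turn about z gives the same grasp; the last joint's range is limited). The gripper opens to 85 mm and grips with 20 to 120 N. Pads are 22 mm wide; open, the fingers measure 114 mm over their backs; the gripper's body (76 mm by 85 mm) begins 54 mm behind the grasp point. The pads swing forward as they close: fully open they stand 13 mm farther back than shut.
Start: joints at [1.056, 0.527, 1.433, -0, 1.181, -0.178], TCP at [0.206, 0.59, 0.211] pointing down, gripper open.
Joint ranges: [-3.08, 3.08], [-0.75, 2.2], [0.22, 2.44], [-1.43, 4.57], [0, 2.65], [-2.85, 2.85]. Speed limits (rad/s): [2.79, 2.79, 3.14, 3.14, 3.14, 3.14].

## Interface

Orientations are given as a unit quaternion [x, y, z, w].
In Python, from station import readout, cams, sign_off gives the robot as it stands.
- The arm moves only by the tool send_rows, never from a script. Its argument "commands" is text: rows parted by semicolons, each of 5 numbers parted by spaces: the finger opening in mm, from 0 to 85.4, then the shift along the tool's x, y, z each as a share of 0.02 m, from -1 to 1, then the turn about the tool's z as a share of 4 degrees, from -1 to 1. In form: grip dx dy dz spin; .... A call has 1 to 20 rows; each row shifts and turns the commanded pose from where the row before left it, along the tool's axes as they then stand; what a row does not reach is not made up. A row lasts 1/12 s, in which the tool goes at most 41.7 mm and 7.16 degrees, less where a joint would pass 70% of its speed; a pose out of reach is approached as far as the arm can. A call with a number of a shift or a turn outside -1 to 1 is refused whole. A call with a gripper value outside its range is refused whole. The fingers move at their own pace and stop on an object; "grip_force" is the grip in N (left out, the last holds). Time passes only in rows, so rows that do not move let the fingers close. It gives the time, the measured TCP pose, the force, the opening and the grip force at its end, in the units of the state.
- readout.sense(): the state, without advancing time (a new reading comes with each control period).
- cams.snapshot(name): name is "side" or "top"; returns a dict with "pixels" (384x512x3 uint8, red, green, blue), "intrinsics" (3x3 intrinsics, pixels), "eye" and "rotation" of the camera in the world. Camera axes: x right, y down, z forward; pixel columns grow to the right and rows downward; lengths in m; the calibration is good to about 2 mm. A picture is of the moment at which its call begins. There is no depth.
- sign_off(): hands the job in; it is judged then, once.
The state is a dict: "t": time; "q": joint angles; "qd": joint speeds; "tau": joint torques, N m; "tcp_pos": TCP position; "tool_rot": TCP orientation; "force": force on the tool from outside, world axes, zero at the start; "ft_torque": the same for the moment, N m; "finger_gap": opening from 0.0 (shut) to 1.0 (fully open); "gripper_force": force on a finger pad.
Only numpy, scipy, OpenCV 4.12 (cv2) and the standard library are available. Lean on these libraries where they do the work, as an engineer would, in place of code of your own. Each camera call takes 0.05 s, during which the arm holds its last target. There are 200 camera calls.

## Task

Lock the medicine box on the range: shut its lid so that the hasp strap comes to lie on the padlock, swing the open shackle round over the slot in the strap, and press it down through the slot into the padlock until the hidden pawl clicks and holds it down by itself. Feel your way in and do not force it: 17 N of pressing is enough, much above 20 N harms the lock. Leave the mug, the honey jar and the pepper mill standing where they are.

Things in the scene. Friction and masses are not known exactly. Their poses are not given: they have to be found in the camera images.
- lockbox: White steel medicine box, heavy, does not move: 160 (x) by 250 (y) mm, 94 mm high shut. Origin under its middle, on the work surface; z up, +x towards its hinge side, y along its front. On the front (-x) a laminated steel padlock body (30 by 64 mm, top 75 mm over the work surface) sits in a bracket, its middle 110 mm in front of the origin, with two upright bores: heel at y = -18 mm, toe at y = +18 mm.
- lid (a joint): Opening angle of the lid in rad, 0 = shut. White, 166 by 256 mm, green cross; hinged along y at the box's back, 80 mm behind the origin, 79 mm up; its top face is 15 mm above the hinge line when shut. Stays at any angle by friction; 2 to 5 N at its front edge move it.
- strap_slot (a point): Centre of the slot (13 mm along x, 17 mm along y) in the steel hasp strap that juts 41 mm forward from the lid's front edge, 30 mm wide, 4 mm thick; this point is midway in its thickness. Lid shut: it lies over the toe bore, the strap's top 81 mm over the work surface.
- lid_edge (a point): Point on the lid's top face, in the middle of its width, 140 mm from the hinge line and 23 mm behind the front edge: a place to push (up to 100 mm to either side does as well). Its axes turn with the lid.
- shackle: The padlock's U-shaped steel shackle, 130 g, bar 10 mm thick, legs 36 mm apart between centres. Origin on the longer leg's (heel's) axis, level with the end of the shorter leg (toe); z up, y from heel to toe; bow top 70 mm above it, heel end 44 mm below. Starts swung out to the box's front: yaw 0.8 to 1.5 rad more than the box's (counterclockwise from above); same yaw as the box = toe over its bore.
- heel_hole (a point): Mouth of the heel's bore, 75 mm over the work surface. The heel stands 33 mm deep in it with 0.4 mm play all round and a foot that keeps it from coming out: the shackle swings freely about it and leans by 1 or 2 degrees. A spring under the heel (4 N, 7 N pressed home) carries it with the toe's end 84 to 86 mm over the work surface, 3 to 5 mm over the shut lid's strap.
- socket (a point): Mouth of the toe's bore, 75 mm over the work surface, 1 mm play all round the toe. Inside, a hidden sprung pawl must be pushed aside (10 to 17 N in all, varies) before it snaps into the toe's notch. Its depth cannot be seen and differs by 9 mm: the click comes after some 20 to 30 mm of travel, a hard stop 1.5 mm further. Caught, the toe's end stays 10 mm or more below the mouth; if not, the spring lifts it up again.
- shackle_toe (a point): Centre of the flat end of the shackle's shorter leg (toe); its rim is chamfered by 1.5 mm. Both legs are polished and oiled (friction about 0.15), the bow is not.
- shackle_bow (a point): Middle of the bar at the top of the bow, 65 mm above the toe's end, midway between the legs: pinch it here across the 10 mm bar (along the shackle's x) or press on it. With the lid shut there is free space round it down to the lid's top, 94 mm over the work surface.
- mug: Bystander: white mug with blue dots, 90 mm wide, 93 mm high, origin under its centre.
- jar_honey: Bystander: honey jar with a red screw cap, 70 mm wide, 108 mm high, origin under its centre.
- pepper_mill: Bystander: dark wooden pepper mill, 58 mm wide, 170 mm high, origin under its centre.

How it is judged:
On the way, in this order (a step that is already met when the one before it is completed fails the run):
1. the lid is shut, the shackle still open (value of joint lid below 0.03 rad and z of shackle_toe in the frame of lockbox above 0.076 m), for 0.2 s.
2. the toe has entered the padlock through the slot of the shut lid's strap (value of joint lid below 0.03 rad and horizontal distance between shackle_toe and socket below 0.004 m and z of shackle_toe in the frame of lockbox below 0.073 m), for 0.1 s.
At the end, for the whole second after the job is handed in: Lid shut (within 0.03 rad); the shackle stands upright (within 7 degrees) through the strap's slot, its toe within 4 mm of the toe bore's axis and at least 8.5 mm below the padlock's top, held there at rest by the pawl against the spring, touched by nobody (value of joint lid below 0.03 rad and horizontal distance between shackle_toe and socket below 0.004 m and z of shackle_toe in the frame of lockbox below 0.0665 m and linear speed of shackle below 0.02 m/s and angle between shackle's own z axis and vertical below 0.12 rad and contact force between the arm and shackle below 0.1 N).
It fails at once if the shackle is forced: its contacts with the box, lid and padlock, springs included, add up to over 40 N (some 25 N of pressing) (contact force between shackle and lockbox above 40 N).
It fails at once if a bystander is pushed away by more than 30 mm (distance of any of mug, jar_honey, pepper_mill from where it was at the start of the episode above 0.03 m).
It also fails if it takes over 64 s, if anything falls off the work surface, if the arm or the gripper's body presses on something with over 40 N, if the wrist force passes 120 N, or if a joint passes its speed limit or range.

## Working session

There is one attempt and no reset: what is moved stays moved. The work goes in short steps, Python scripts to look and compute and a tool call to move; the robot and the scene stay as the last step left them, time stands still between calls to the robot, and variables do not carry over. Pictures are saved under pics/ and viewed, at most 11 in all, crops included, and the job is handed in when it is done.

Besides the shell and the picture viewer there is one more tool, called after ">>>" as name(argument=value, ...) on one line, values as JSON. send_rows: Moves the arm, as the interface text tells. Its arguments: {"type":"object","properties":{"commands":{"type":"string"},"grip_force":{"type":"number"}},"required":["commands"]}

```bash
mkdir -p pics; cat > h.py <<'E'
import numpy as np, cv2, json
from station import readout, cams
def snap(n,f):
    s=cams.snapshot(n); cv2.imwrite(f'pics/{f}.png',cv2.cvtColor(s['pixels'],cv2.COLOR_RGB2BGR)); return s
def ray(s,u,v):
    K=np.array(s['intrinsics']);R=np.array(s['rotation'])
    return np.array(s['eye']),R@np.linalg.inv(K)@np.array([u,v,1.])
def onz(s,u,v,z):
    e,d=ray(s,u,v); return e+d*(z-e[2])/d[2]
def proj(s,p):
    K=np.array(s['intrinsics']);R=np.array(s['rotation'])
    c=K@(R.T@(np.array(p)-np.array(s['eye']))); return c[:2]/c[2]
def tri(a,pa,b,pb):
    e,d=ray(a,*pa);f,g=ray(b,*pb); d/=np.linalg.norm(d);g/=np.linalg.norm(g)
    t=np.linalg.lstsq(np.c_[d,-g],f-e,rcond=None)[0]; x,y=e+d*t[0],f+g*t[1]
    return (x+y)/2,np.linalg.norm(x-y)
E
python3 - <<'E'
from h import *
import pickle
a=snap('top','top0');b=snap('side','side0')
pickle.dump((a,b),open('s0.pkl','wb'))
for s in(a,b): print(s['eye'],np.round(s['rotation'],3).tolist(),np.round(s['intrinsics'],1).tolist())
t,s=[cv2.imread(f'pics/{n}0.png') for n in('top','side')]
cv2.imwrite('pics/both0.png',np.vstack([cv2.resize(t,(800,600))]))
cv2.imwrite('pics/side0b.png',cv2.resize(s,(800,600)))
print(readout.sense())
E
```

```text
[0.34255656 0.03651905 1.31594154] [-0.575, 0.809, -0.098, 0.074] [[486.4, 0.0, 258.0], [0.0, 486.4, 190.0], [0.0, 0.0, 1.0]]
[0.35424753 0.70087387 0.52509517] [-0.156, 0.833, -0.525, 0.084] [[372.0, 0.0, 252.9], [0.0, 372.0, 191.4], [0.0, 0.0, 1.0]]
{'t': 0.1, 'q': array([ 1.05647479e+00,  5.28358753e-01,  1.43376087e+00,  2.78898425e-05,
        1.18142291e+00, -1.78487384e-01]), 'qd': array([-1.54547516e-03, -4.91122099e-03, -2.01310830e-03, -9.05149416e-05,
       -2.46193659e-04, -7.18226980e-04]), 'tau': array([-3.24177608e-04, -4.43306208e+01, -1.78586286e+01, -2.32364091e-04,
        3.97317359e-03, -9.60273866e-06]), 'tcp_pos': array([0.20559061, 0.58949938, 0.21024463]), 'tool_rot': array([ 1.67134237e-01,  9.85933667e-01, -9.12652329e-04, -3.43140580e-04]), 'force': array([ 0.41234365,  0.08693258, -0.86486441]), 'ft_torque': array([-0.03611443, -0.02172116, -0.00891038]), 'gripper_force': 0.0, 'finger_gap': 1.0020077364941409}
```

View pics/both0.png

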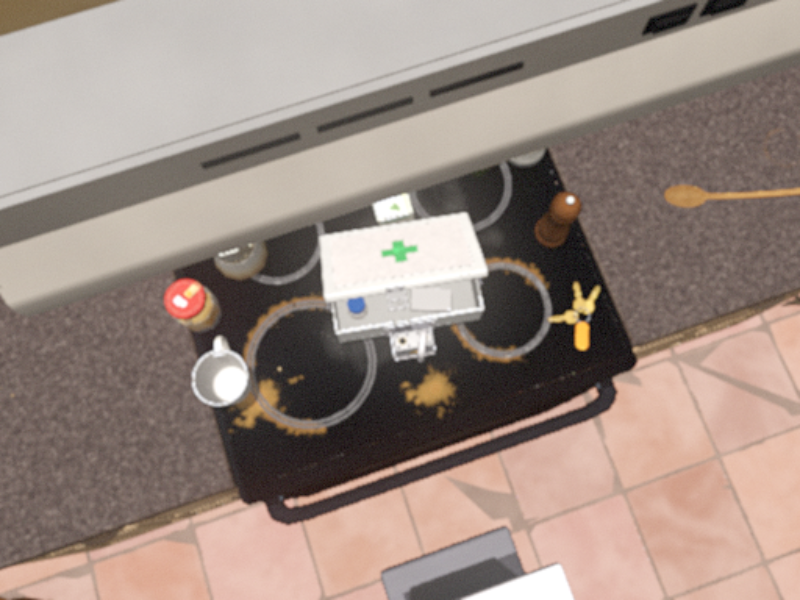

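View pics/side0b.png

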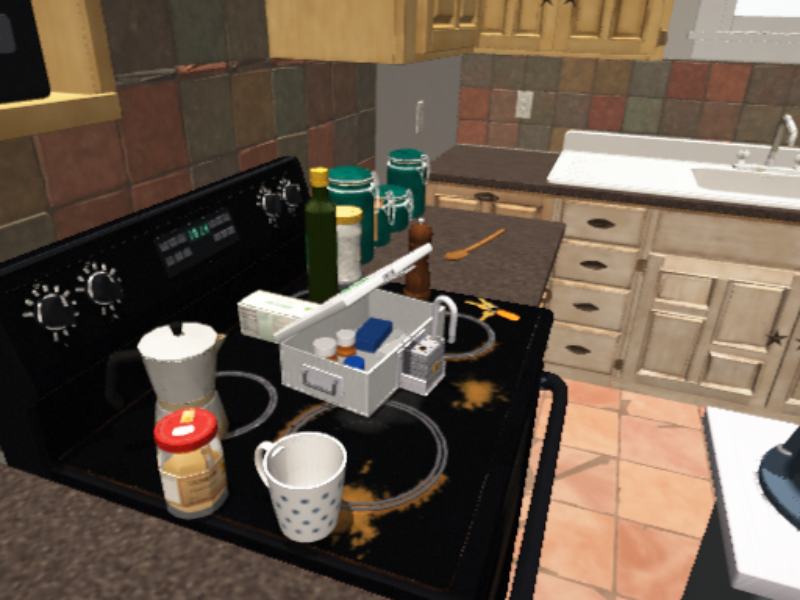

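The top view shows the box at around (405,285), padlock at (412,343), shackle bar at about (425,340), and the lid half open. The side view shows the box at (370,345), shackle bow at (446,302), mug (303,485), jar (190,460) and mill (420,255). The camera rotation is a quaternion, so I'll fix the helper and zoom in.

```bash
sed -i "s/R=np.array(s\['rotation'\])/R=Rot.from_quat(s['rotation']).as_matrix()/; 1a from scipy.spatial.transform import Rotation as Rot" h.py
python3 - <<'E'
from h import *
import pickle
a,b=pickle.load(open('s0.pkl','rb'))
t,s=[cv2.cvtColor(x['pixels'],cv2.COLOR_RGB2BGR) for x in(a,b)]
c1=cv2.resize(t[130:240,195:325],(650,550)[:2],interpolation=cv2.INTER_CUBIC) # 5x
c2=cv2.resize(s[150:270,170:300],None,fx=5,fy=5,interpolation=cv2.INTER_CUBIC)
cv2.imwrite('pics/c1.png',c1);cv2.imwrite('pics/c2.png',c2)
for u,v in [(0,0),(256,192),(264,216)]: print(onz(a,u,v,0.075),onz(b,u,v,0.075))
E
```

```text
[1.43008539 0.46706363 0.075     ] [-35.75112214  29.39599981   0.075     ]
[ 0.63612116 -0.05154854  0.075     ] [ 0.65945574 -0.17630224  0.075     ]
[ 0.56864363 -0.05019153  0.075     ] [ 0.59545883 -0.05723889  0.075     ]
```

View pics/c1.png

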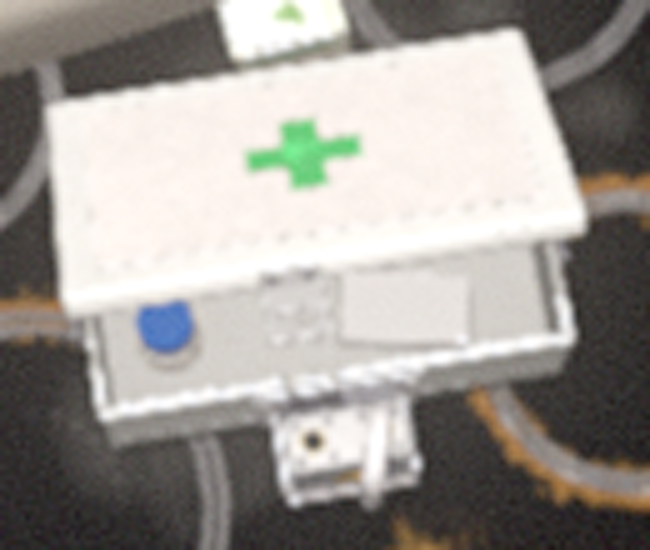

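View pics/c2.png

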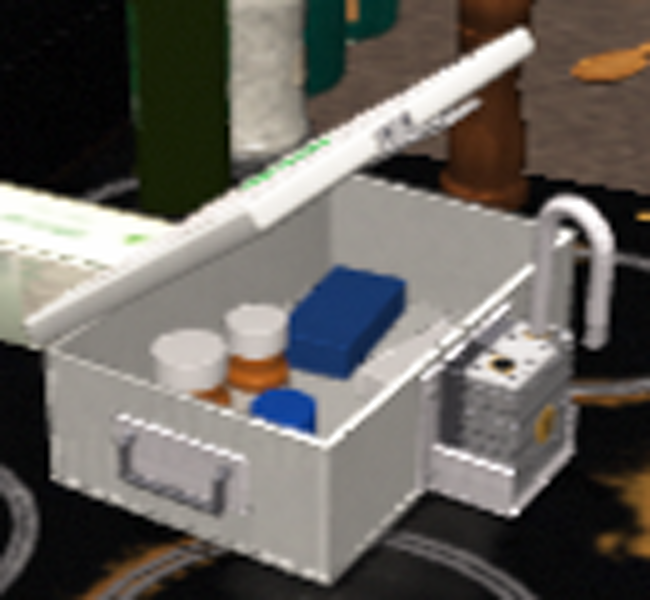

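The top crop shows the toe bore at (313,440), rim corners at (105,412) and (572,342), and the shackle bar from (380,405) to (371,500). The side crop shows the toe bore at (503,365), the bow top at (575,203), and the toe end at (596,345).

```bash
python3 - <<'E'
from h import *
import pickle
a,b=pickle.load(open('s0.pkl','rb'))
A=lambda x,y:(195+x/5-.4,130+y/5-.4)
B=lambda x,y:(170+x/5-.4,150+y/5-.4)
print('toe bore',onz(a,*A(313,440),.075),onz(b,*B(503,365),.075),tri(a,A(313,440),b,B(503,365)))
l=onz(a,*A(103,412),.079);r=onz(a,*A(574,342),.079);d=l-r
print('rim',l,r,np.linalg.norm(d),'yaw',np.arctan2(-d[0],d[1]))
print('bow mid',tri(a,A(376,452),b,B(575,203)))
print('toe end side',onz(b,*B(596,345),.085))
print('bar ends top z.155', onz(a,*A(380,405),.15),onz(a,*A(371,500),.15))
# lid front edge in top: corners; with side
print('lid corner L',tri(a,A(68,305),b,B(262,222)))
print('lid corner R',tri(a,A(587,232),b,B(525,38)))
E
```

```text
toe bore [ 0.5704587  -0.03214011  0.075     ] [ 0.57159729 -0.03286742  0.075     ] (array([ 0.57085317, -0.03202845,  0.07548809]), np.float64(0.0009688937068500373))
rim [0.61950924 0.06614857 0.079     ] [ 0.57405914 -0.17759367  0.079     ] 0.24794352209442794 yaw -0.18435068048898653
bow mid (array([ 0.54357016, -0.05401483,  0.15539314]), np.float64(0.007003553807152765))
toe end side [ 0.5316212  -0.05127652  0.085     ]
bar ends top z.155 [ 0.56235143 -0.06463208  0.15      ] [ 0.51953014 -0.04485215  0.15      ]
lid corner L (array([0.65213683, 0.06335019, 0.17902972]), np.float64(0.0012024331020603991))
lid corner R (array([ 0.60860149, -0.18423069,  0.18150443]), np.float64(0.009171047088173805))
```

>>> send_rows(commands="0 -0.95 -0.65 -0.06 0;0 -0.95 -0.65 -0.06 0;0 -0.95 -0.65 -0.06 0;0 -0.95 -0.65 -0.06 0;0 -0.95 -0.65 -0.06 0;0 -0.95 -0.65 -0.06 0;0 -0.95 -0.65 -0.06 0;0 -0.95 -0.65 -0.06 0;0 -0.95 -0.65 -0.06 0;0 -0.95 -0.65 -0.06 0;0 -0.95 -0.65 -0.06 0;0 -0.95 -0.65 -0.06 0;0 -0.95 -0.65 -0.06 0;0 -0.95 -0.65 -0.06 0;0 -0.95 -0.65 -0.06 0;0 -0.95 -0.65 -0.06 0;0 -0.95 -0.65 -0.06 0;0 -0.95 -0.65 -0.06 0;0 -0.95 -0.65 -0.06 0;0 -0.95 -0.65 -0.06 0", grip_force=40)

```text
t: 1.77
tcp_pos: [0.4792, 0.2183, 0.2348]
tool_rot: [0.167, 0.986, -0.0, -0.0]
force: [1.4, 0.6, 0.1]
finger_gap: 0.001
gripper_force: 0.0
```

>>> send_rows(commands="0 -0.94 -0.587 0 0;0 -0.94 -0.587 0 0;0 -0.94 -0.587 0 0;0 -0.94 -0.587 0 0;0 -0.94 -0.587 0 0;0 -0.94 -0.587 0 0;0 -0.94 -0.587 0 0;0 -0.94 -0.587 0 0;0 -0.94 -0.587 0 0;0 -0.94 -0.587 0 0;0 -0.94 -0.587 0 0;0 -0.94 -0.587 0 0;0 -0.94 -0.587 0 0;0 0 0 0.7 0;0 0 0 0.7 0;0 0 0 0.7 0;0 0 0 0 0")

```text
t: 3.18
tcp_pos: [0.6569, -0.0051, 0.1892]
tool_rot: [0.167, 0.986, 0.0, -0.004]
force: [-1.0, -0.1, -1.4]
finger_gap: 0.001
gripper_force: 0.0
```

>>> send_rows(commands="0 0 0 0.4 0;0 0.15 -0.02 0.3 0;0 0.15 -0.02 0.3 0;0 0.15 -0.02 0.3 0;0 0.14 -0.02 0.3 0;0 0.14 -0.02 0.3 0;0 0.14 -0.02 0.3 0;0 0.12 -0.02 0.3 0;0 0.12 -0.02 0.3 0;0 0.1 -0.02 0.3 0;0 0.1 -0.02 0.3 0;0 0 0 0 0")

```text
t: 4.18
tcp_pos: [0.6324, -0.0002, 0.1234]
tool_rot: [0.167, 0.986, 0.0, -0.001]
force: [-0.1, -0.4, -0.9]
finger_gap: -0.0
gripper_force: 0.0
```

```bash
python3 - <<'E'
from h import *
s=snap('side','s1')
cv2.imwrite('pics/s1c.png',cv2.resize(cv2.imread('pics/s1.png')[110:280,140:340],None,fx=3.5,fy=3.5,interpolation=cv2.INTER_CUBIC))
print(readout.sense()['force'])
E
```

```text
[ 0.07429811 -0.08476226 -0.5594405 ]
```

View pics/s1c.png

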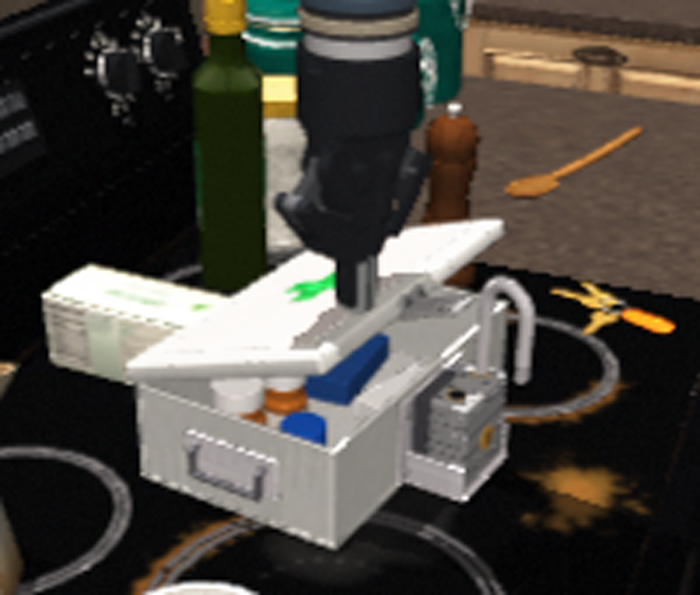

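The side view shows the gripper tip at (358,305) resting on the lid, which has come most of the way down. I'll keep lowering it gently.

>>> send_rows(commands="0 0.08 -0.01 0.25 0;0 0.08 -0.01 0.25 0;0 0.05 -0.01 0.2 0;0 0 0 0.15 0;0 0 0 0.1 0;0 0 0 0 0")

```text
t: 4.73
tcp_pos: [0.6289, 0.0006, 0.1054]
tool_rot: [0.167, 0.986, 0.0, -0.001]
force: [0.0, -1.4, -0.5]
finger_gap: -0.0
gripper_force: 0.0
```

>>> send_rows(commands="0 0 0 0.1 0;0 0 0 0.08 0;0 0 0 0 0")

```text
t: 4.98
tcp_pos: [0.6293, 0.0004, 0.1023]
tool_rot: [0.167, 0.986, 0.0, 0.0]
force: [-0.6, 0.2, 1.3]
finger_gap: -0.0
gripper_force: 0.2
```

>>> send_rows(commands="0 0 0 0.06 0;0 0 0 0.05 0;0 0 0 0 0")

```text
t: 5.23
tcp_pos: [0.6292, 0.0004, 0.1002]
tool_rot: [0.167, 0.986, 0.0, -0.0]
force: [-0.7, -0.2, 0.8]
finger_gap: -0.001
gripper_force: 0.4
```

>>> send_rows(commands="0 0 0 0.05 0;0 0 0 0.05 0;0 0 0 0 0")

```text
t: 5.48
tcp_pos: [0.6292, 0.0005, 0.0981]
tool_rot: [0.167, 0.986, -0.0, -0.0]
force: [-0.8, 0.4, 1.4]
finger_gap: -0.005
gripper_force: 0.4
```

>>> send_rows(commands="0 0 0 0.05 0;0 0 0 0.05 0;0 0 0 0 0")

```text
t: 5.73
tcp_pos: [0.6292, 0.0005, 0.0961]
tool_rot: [0.167, 0.986, -0.0, -0.0]
force: [-1.5, 0.3, 0.7]
finger_gap: 0.001
gripper_force: 0.4
```

```bash
python3 - <<'E'
from h import *
s=snap('side','s2')
cv2.imwrite('pics/s2c.png',cv2.resize(cv2.imread('pics/s2.png')[140:270,170:310],None,fx=4,fy=4,interpolation=cv2.INTER_CUBIC))
E
```

```text
(no output)
```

View pics/s2c.png

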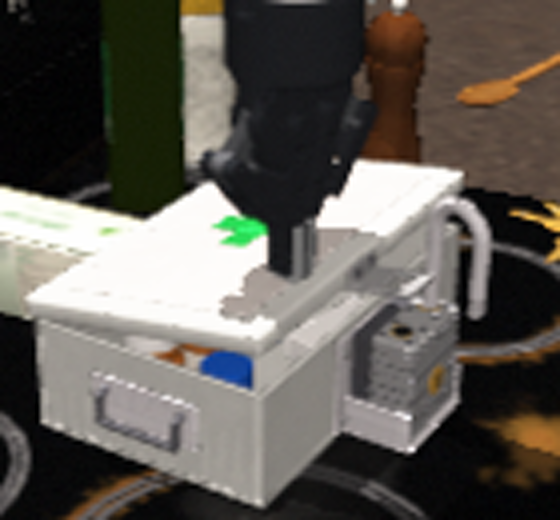

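```bash
python3 - <<'E'
from h import *
a=cams.snapshot('top');b=cams.snapshot('side')
cv2.imwrite('pics/t2.png',cv2.cvtColor(a['pixels'],cv2.COLOR_RGB2BGR))
s=readout.sense();p=s['tcp_pos'];print(p,s['force'],s['q'])
for dz in(.03,.008,-.008): print(dz,(proj(b,p+[0,0,dz])-[170,140])*4)
O=np.array([.676,-.0704,0]);x=np.array([.983,-.183,0]);y=np.array([.183,.983,0])
def bx(X,Y,Z): return O+x*X+y*Y+[0,0,Z]
for th in(0,.1,.15,.2):
  for Y in(.128,-.128):
    d=.163
    q=bx(.08-d*np.cos(th)+.015*np.sin(th),Y,.079+d*np.sin(th)+.015*np.cos(th))
    print(th,Y,(proj(b,q)-[170,140])*4)
print([(proj(b,bx(-.08,Y,.079))-[170,140])*4 for Y in (.125,-.125)])
E
```

```text
[6.29412180e-01 3.63839995e-04 9.61842616e-02] [0.07213327 0.02676576 1.13082348] [-1.76690340e-01  6.74076548e-01  1.51693983e+00 -3.30797545e-05
  9.50249058e-01 -1.41164668e+00]
0.03 [290.52336061 260.69382742]
0.008 [290.11564018 294.33315368]
-0.008 [289.82476373 318.33216633]
0 0.128 [261.47149758 373.74693019]
0 -0.128 [470.76657925 202.24079139]
0.1 0.128 [257.92309049 346.70520238]
0.1 -0.128 [469.1890313  179.57784689]
0.15 0.128 [255.18234214 332.8870299 ]
0.15 -0.128 [467.56802223 168.08185108]
0.2 0.128 [251.799829   318.92924181]
0.2 -0.128 [465.39234198 156.52345917]
[array([259.83485771, 393.05942094]), array([463.41392411, 222.76521171])]
```

The lid is still about 0.15 rad open (front corners at (265,335) and (462,170)), and the visible tip is higher than the TCP figure suggests. I'll keep going and watch the force.

>>> send_rows(commands="0 0 0 0.1 0;0 0 0 0.1 0;0 0 0 0.1 0;0 0 0 0.1 0;0 0 0 0 0")

```text
t: 6.3
tcp_pos: [0.629, 0.0004, 0.0877]
tool_rot: [0.167, 0.986, -0.0, -0.0]
force: [-0.1, 0.4, 0.3]
finger_gap: 0.001
gripper_force: 0.0
```

>>> send_rows(commands="0 0 0 0.05 0;0 0 0 0.05 0;0 0 0 0.05 0;0 0 0 0 0")

```text
t: 6.63
tcp_pos: [0.6291, 0.0004, 0.0851]
tool_rot: [0.167, 0.986, 0.0, -0.0]
force: [-0.5, 0.2, -0.4]
finger_gap: -0.002
gripper_force: 0.2
```

```bash
cat > lid.py <<'E'
from h import *
old=[cv2.imread('pics/s1.png',0),cv2.imread('pics/s2.png',0)]
b=snap('side','s3');im=old+[cv2.imread('pics/s3.png',0)]
for g in im:
  for u in(276,280,283): print(u,g[160:200,u].tolist())
  print()
E
python3 lid.py
```

```text
276 [78, 84, 85, 81, 79, 80, 80, 75, 72, 81, 81, 82, 120, 232, 252, 252, 252, 252, 242, 217, 199, 178, 125, 70, 77, 8, 9, 9, 7, 6, 2, 5, 10, 55, 156, 141, 149, 148, 141, 143]
280 [78, 80, 74, 78, 81, 85, 82, 78, 81, 85, 83, 78, 144, 252, 252, 242, 214, 194, 168, 109, 72, 78, 80, 80, 77, 72, 8, 8, 9, 77, 209, 184, 136, 128, 132, 139, 145, 148, 146, 164]
283 [75, 76, 74, 83, 79, 87, 72, 77, 79, 83, 80, 82, 105, 181, 155, 143, 142, 109, 80, 84, 80, 83, 81, 82, 88, 78, 10, 6, 53, 158, 177, 165, 130, 69, 11, 67, 205, 244, 156, 125]

276 [78, 81, 82, 77, 77, 78, 78, 72, 69, 79, 79, 78, 83, 83, 76, 75, 80, 83, 80, 81, 90, 150, 252, 252, 243, 252, 253, 253, 252, 252, 242, 171, 165, 144, 133, 131, 145, 145, 139, 140]
280 [75, 78, 73, 76, 78, 83, 79, 75, 79, 83, 81, 77, 74, 77, 77, 82, 78, 77, 76, 82, 83, 117, 235, 252, 252, 252, 242, 237, 169, 176, 222, 180, 132, 126, 129, 135, 140, 145, 139, 143]
283 [74, 75, 73, 81, 78, 84, 70, 75, 78, 81, 80, 80, 81, 78, 74, 74, 72, 77, 79, 83, 79, 81, 147, 252, 247, 217, 169, 149, 133, 188, 222, 161, 128, 67, 8, 52, 150, 161, 133, 123]

276 [76, 80, 82, 77, 76, 77, 77, 71, 70, 79, 78, 78, 83, 82, 76, 76, 78, 81, 79, 80, 87, 79, 79, 77, 120, 236, 252, 250, 251, 246, 253, 253, 252, 248, 250, 217, 171, 142, 124, 116]
280 [75, 76, 71, 76, 77, 83, 78, 74, 78, 82, 80, 76, 73, 77, 76, 81, 77, 76, 75, 81, 81, 77, 79, 77, 74, 149, 252, 253, 252, 252, 239, 199, 132, 125, 128, 134, 140, 143, 138, 142]
283 [72, 73, 70, 81, 76, 84, 68, 74, 76, 81, 79, 79, 79, 77, 72, 74, 71, 75, 77, 81, 79, 81, 77, 78, 86, 101, 204, 252, 251, 244, 220, 160, 129, 82, 14, 50, 150, 158, 133, 121]
```

>>> send_rows(commands="0 0 0 0.1 0;0 0 0 0.1 0;0 0 0 0.1 0;0 0 0 0.1 0;0 0 0 0 0")

```text
t: 7.1
tcp_pos: [0.6291, 0.0005, 0.0767]
tool_rot: [0.167, 0.986, 0.0, -0.0]
force: [0.3, -0.5, -0.1]
finger_gap: -0.001
gripper_force: 0.0
```

>>> send_rows(commands="0 0 0 0.05 0;0 0 0 0.05 0;0 0 0 0 0")

```text
t: 7.35
tcp_pos: [0.6293, 0.0004, 0.0751]
tool_rot: [0.167, 0.986, -0.0, 0.0]
force: [-0.3, -0.2, -0.8]
finger_gap: -0.004
gripper_force: 0.0
```

```bash
python3 lid.py | tail -4 | cut -c1-220
```

```text
276 [74, 78, 80, 75, 74, 76, 75, 70, 68, 77, 77, 76, 81, 82, 74, 73, 77, 80, 77, 80, 86, 78, 77, 76, 72, 7, 8, 88, 236, 252, 249, 252, 249, 253, 252, 249, 248, 247, 216, 220]
280 [74, 75, 70, 74, 77, 80, 78, 74, 77, 80, 79, 74, 72, 74, 74, 80, 75, 75, 74, 79, 79, 75, 77, 76, 73, 70, 6, 9, 90, 232, 238, 197, 131, 124, 125, 131, 139, 141, 140, 139]
283 [71, 72, 70, 78, 76, 81, 66, 73, 76, 78, 77, 78, 78, 75, 73, 72, 71, 74, 77, 80, 76, 78, 75, 77, 83, 74, 9, 6, 51, 164, 218, 158, 132, 143, 168, 130, 120, 138, 130, 120]
```

>>> send_rows(commands="0 0 0 0.05 0;0 0 0 0.05 0;0 0 0 0 0")

```text
t: 7.65
tcp_pos: [0.6295, 0.0004, 0.0739]
tool_rot: [0.167, 0.986, -0.0, 0.0]
force: [0.1, 1.2, 3.5]
finger_gap: -0.0
gripper_force: 2.0
```

>>> send_rows(commands="0 0 0 0.05 0;0 0 0 0.05 0;0 0 0 0 0")

```text
t: 7.9
tcp_pos: [0.6295, 0.0004, 0.0738]
tool_rot: [0.167, 0.986, -0.0, 0.001]
force: [-3.8, 0.5, 14.8]
finger_gap: -0.0
gripper_force: 7.0
```

```bash
python3 lid.py | tail -4 | cut -c1-220; python3 -c "
from station import readout
s=readout.sense();print(s)"
```

```text
276 [74, 80, 79, 76, 75, 77, 77, 71, 69, 78, 78, 77, 82, 81, 74, 74, 77, 82, 78, 80, 87, 78, 78, 77, 73, 8, 12, 33, 160, 252, 253, 252, 252, 246, 252, 249, 249, 248, 241, 230]
280 [75, 77, 71, 75, 77, 82, 80, 74, 77, 81, 80, 75, 72, 76, 75, 80, 77, 74, 74, 82, 81, 73, 77, 77, 74, 70, 8, 10, 16, 112, 239, 198, 133, 124, 127, 135, 148, 143, 138, 136]
283 [71, 73, 71, 80, 75, 83, 68, 72, 75, 78, 78, 79, 78, 76, 73, 73, 71, 74, 77, 81, 77, 79, 77, 77, 85, 74, 7, 7, 50, 165, 219, 158, 134, 157, 203, 140, 122, 112, 110, 119]

{'t': 7.95, 'q': array([-1.76571437e-01,  7.05233843e-01,  1.52959089e+00, -2.92612084e-04,
        9.05602500e-01, -1.41165796e+00]), 'qd': array([-0.00084074, -0.00062594,  0.00096397,  0.00041107, -0.00193772,
        0.0013378 ]), 'tau': array([-2.50085397e-01, -3.94567788e+01, -1.26434425e+01,  7.74093275e-02,
       -1.22714393e+00, -3.33067386e-03]), 'tcp_pos': array([6.29518900e-01, 3.54180534e-04, 7.37806623e-02]), 'tool_rot': array([ 1.66978787e-01,  9.85960309e-01, -1.20240574e-04,  5.81686428e-04]), 'force': array([-3.82446722, -0.37860303, 13.35095779]), 'ft_torque': array([0.01973878, 0.68380785, 0.02019652]), 'gripper_force': 6.9182399036799325, 'finger_gap': 0.004435351675541133}
```

The lid is down on its hard stop (14 N), and the tips turn out to sit about 20 mm behind the reported TCP height. Next I lift off, open partway and move over the bow.

>>> send_rows(commands="0 0 0 -0.1 0;0 0 0 -0.2 0;0 0 0 -0.5 0;10 0 0 -1 0;20 0 0 -1 0;30 0 0 -1 0;30 0 0 -0.8 0;30 0.57 -0.84 0 0;30 0.57 -0.84 0 0;30 0.57 -0.84 0 0;30 0.57 -0.84 0 0;30 0.57 -0.84 0 0;30 0 0 0 0.9;30 0 0 0 0.9;30 0 0 0 0;30 0 0 0 0")

```text
t: 9.28
tcp_pos: [0.548, -0.0602, 0.1636]
tool_rot: [0.228, 0.974, -0.0, 0.0]
force: [0.3, 0.4, 1.0]
finger_gap: 0.35
gripper_force: 0.0
```

```bash
python3 - <<'E'
from h import *
a=snap('top','t4');b=snap('side','s4')
t=cv2.imread('pics/t4.png')[170:250,205:325];s=cv2.imread('pics/s4.png')[130:250,200:330]
t=cv2.resize(t,None,fx=4,fy=4,interpolation=cv2.INTER_CUBIC);s=cv2.resize(s,None,fx=4,fy=4,interpolation=cv2.INTER_CUBIC)
o=np.zeros((480,1000,3),np.uint8);o[:320,:480]=t;o[:,480:]=s
cv2.imwrite('pics/v4.png',cv2.resize(o,(800,384)))
p=readout.sense()['tcp_pos'];print(p);print(proj(b,p+[0,0,.02]))
E
```

```text
[ 0.5480388  -0.06003416  0.16346586]
[285.66866451 178.13330745]
```

View pics/v4.png

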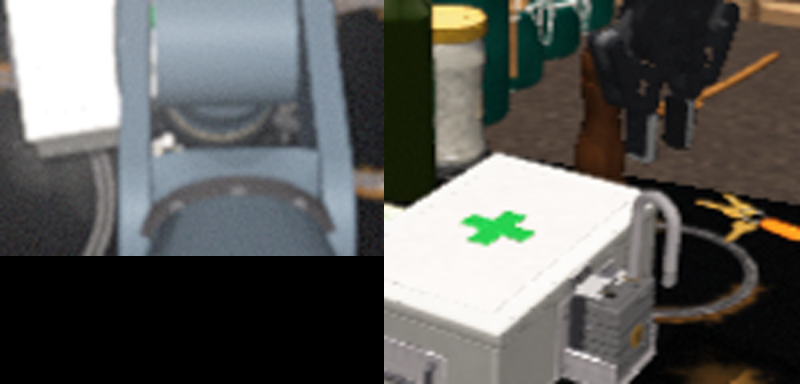

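The right half shows the open fingertips at (640,160) and (680,148), centred where the TCP plus 20 mm projects. The bow apex is at (657,195), the toe end at (672,283), and the strap lies on the padlock at (600,285).

```bash
python3 - <<'E'
from h import *
b=cams.snapshot('side')
f=lambda p:np.round((proj(b,p)-[200,130])*3.2+[384,0],0)
H=np.array([.5644,-.0679,0])
for yaw in(1.0,1.1,1.2):
  d=np.array([-np.sin(yaw),np.cos(yaw),0])
  print(yaw,'apex',f(H+.018*d+[0,0,.155]),'toe',f(H+.036*d+[0,0,.085]),'toe leg top',f(H+.036*d+[0,0,.135]),'heel',f(H+[0,0,.085]),f(H+[0,0,.135]))
E
```

```text
1.0 apex [653. 191.] toe [664. 285.] toe leg top [668. 225.] heel [632. 265.] [636. 206.]
1.1 apex [655. 190.] toe [667. 283.] toe leg top [672. 223.] heel [632. 265.] [636. 206.]
1.2 apex [657. 189.] toe [670. 281.] toe leg top [675. 222.] heel [632. 265.] [636. 206.]
```

>>> send_rows(commands="30 0 0 0.5 0;30 0 0 0.5 0;30 0 0 0.5 0;30 0 0 0.5 0;30 0 0 0.4 0;30 0 0 0.2 0;30 0 0 0 0", grip_force=20)

```text
t: 10.02
tcp_pos: [0.5468, -0.0598, 0.1097]
tool_rot: [0.229, 0.973, 0.0, -0.002]
force: [0.2, 0.8, 0.1]
finger_gap: 0.348
gripper_force: 0.0
```

```bash
python3 - <<'E'
from h import *
b=snap('side','s5')
s=cv2.imread('pics/s5.png')[140:240,230:330]
cv2.imwrite('pics/v5.png',cv2.resize(s,None,fx=6,fy=6,interpolation=cv2.INTER_CUBIC))
E
```

```text
(no output)
```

View pics/v5.png

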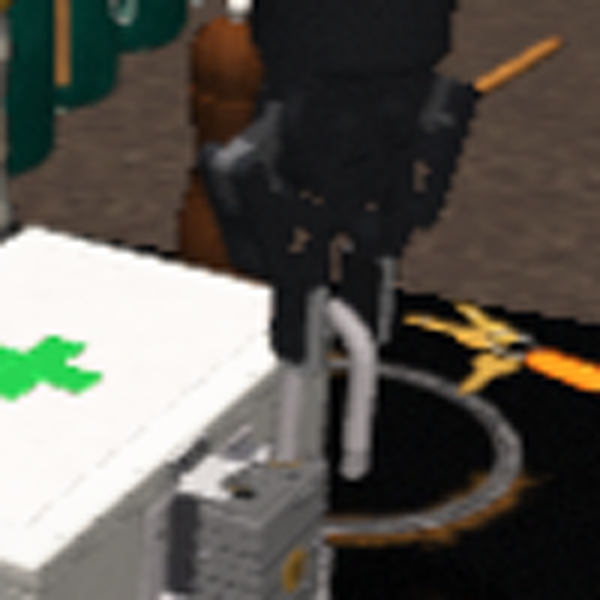

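The fingers straddle the bow (near tip at (300,355), bar running between them at (335,310)). Next I close to a loose cage and swing clockwise about the heel.

>>> send_rows(commands="15 -0.07 0 0 0;15 0 0 0 0;15 0 0 0 0;15 0 0 0 0;15 0 0.063 0 1;15 -0.002 0.063 0 1;15 -0.002 0.063 0 1;15 -0.002 0.063 0 1;15 -0.002 0.063 0 1;15 -0.002 0.063 0 1;15 -0.002 0.063 0 1;15 -0.002 0.063 0 1;15 -0.002 0.063 0 1;15 0 0 0 0")

```text
t: 11.23
tcp_pos: [0.5571, -0.0527, 0.1117]
tool_rot: [0.519, 0.855, 0.0, 0.0]
force: [-0.7, -0.1, 0.9]
finger_gap: 0.178
gripper_force: 0.0
```

>>> send_rows(commands="15 -0.002 0.063 0 1;15 -0.002 0.063 0 1;15 -0.002 0.063 0 1;15 -0.002 0.063 0 1;15 -0.002 0.063 0 1;15 -0.002 0.063 0 1;15 -0.002 0.063 0 1;15 -0.002 0.063 0 1;15 -0.002 0.063 0 1;15 0 0.03 0 0.5;15 0 0 0 0;15 0 0 0 0")

```text
t: 12.23
tcp_pos: [0.5684, -0.051, 0.1115]
tool_rot: [0.768, 0.641, 0.0, 0.0]
force: [-0.6, -0.0, 0.2]
finger_gap: 0.177
gripper_force: 0.0
```

```bash
python3 - <<'E'
from h import *
b=snap('side','s6')
s=cv2.imread('pics/s6.png')[150:230,240:320]
cv2.imwrite('pics/v6.png',cv2.resize(s,None,fx=7,fy=7,interpolation=cv2.INTER_CUBIC))
s=readout.sense();r=Rot.from_quat(s['tool_rot']).as_matrix();print('tool y angle',np.arctan2(r[1,1],r[0,1]),s['finger_gap']*85.4)
f=lambda p:np.round((proj(b,p)-[240,150])*7,0)
H=np.array([.5644,-.0679,0]);d=np.array([.183,.983,0])
print('toe',f(H+.036*d+[0,0,.085]),'slot',f(H+.036*d+[0,0,.081]),'heel',f(H+[0,0,.081]))
E
```

```text
tool y angle -0.18044250676422796 14.945315920216919
toe [214. 483.] slot [214. 494.] heel [263. 450.]
```

View pics/v6.png

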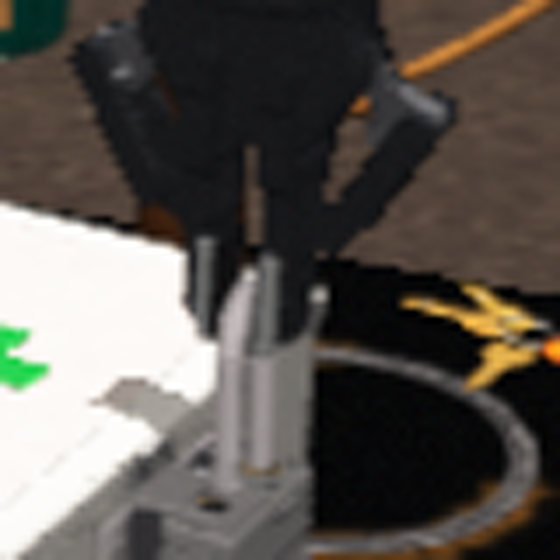

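The toe end is at (232,485) and the slot hole at (213,503), so the toe lags about 5 mm inside the loose cage. I'll pinch to align it.

>>> send_rows(commands="12 0 0 0 0;9 0 0 0 0;7 0 0 0 0;7 0 0 0 0;7 0 0 0 0;7 0 0 0 0", grip_force=30)

```text
t: 12.78
tcp_pos: [0.5684, -0.0509, 0.1114]
tool_rot: [0.768, 0.64, 0.0, 0.0]
force: [0.0, 0.1, 0.1]
finger_gap: 0.103
gripper_force: 29.3
```

```bash
python3 - <<'E'
from h import *
b=snap('side','s7')
s=cv2.imread('pics/s7.png')[150:230,240:320]
cv2.imwrite('pics/v7.png',cv2.resize(s,None,fx=7,fy=7,interpolation=cv2.INTER_CUBIC))
print(readout.sense())
E
```

```text
{'t': 12.8333, 'q': array([-2.85066531e-01,  5.88957712e-01,  1.66102838e+00,  1.53553815e-05,
        8.91492384e-01, -1.03031992e-01]), 'qd': array([ 0.00019658, -0.0022794 , -0.00146374, -0.0011249 ,  0.00079676,
       -0.00024024]), 'tau': array([-1.44116334e-01, -4.15507185e+01, -1.29026690e+01, -5.18691062e-02,
       -7.14502484e-02, -3.21891428e-03]), 'tcp_pos': array([ 0.56839438, -0.05089478,  0.11140331]), 'tool_rot': array([7.68453106e-01, 6.39906103e-01, 3.67849374e-05, 4.40640188e-05]), 'force': array([-0.32477191,  0.89867205,  1.24250272]), 'ft_torque': array([0.03404679, 0.05302368, 0.00788049]), 'gripper_force': 29.270587577484548, 'finger_gap': 0.10592617860875962}
```

View pics/v7.png

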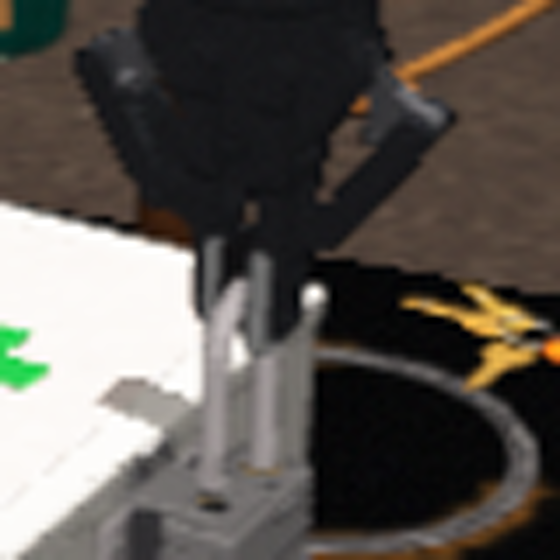

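The pinched toe end is now at (212,485), directly over the slot hole at (212,503). I'll press down in small steps.

>>> send_rows(commands="7 0 0 0 0;7 0 0 0.1 0;7 0 0 0.1 0;7 0 0 0.1 0;7 0 0 0 0", grip_force=60)

```text
t: 13.25
tcp_pos: [0.5686, -0.0511, 0.1051]
tool_rot: [0.768, 0.64, 0.0, 0.0]
force: [-0.5, -0.5, 3.0]
finger_gap: 0.097
gripper_force: 58.5
```

>>> send_rows(commands="7 0 0 0.1 0;7 0 0 0.1 0;7 0 0 0 0")

```text
t: 13.5
tcp_pos: [0.5686, -0.0512, 0.1012]
tool_rot: [0.768, 0.64, 0.0, 0.0]
force: [-0.1, -0.5, 2.1]
finger_gap: 0.093
gripper_force: 58.5
```

>>> send_rows(commands="7 0 0 0.1 0;7 0 0 0.1 0;7 0 0 0 0;7 0 0 0 0")

```text
t: 13.83
tcp_pos: [0.5687, -0.0513, 0.0973]
tool_rot: [0.768, 0.64, 0.0, 0.0]
force: [0.2, -2.0, 4.0]
finger_gap: 0.098
gripper_force: 58.6
```

>>> send_rows(commands="7 0 0 0.1 0;7 0 0 0.1 0;7 0 0 0 0")

```text
t: 14.08
tcp_pos: [0.5688, -0.0514, 0.0935]
tool_rot: [0.768, 0.64, 0.0, 0.001]
force: [0.2, -2.9, 3.4]
finger_gap: 0.096
gripper_force: 58.7
```

>>> send_rows(commands="7 -0.03 0 0.05 0;7 0 0 0.05 0;7 0 0 0 0")

```text
t: 14.33
tcp_pos: [0.5687, -0.0517, 0.0916]
tool_rot: [0.769, 0.64, 0.0, 0.0]
force: [0.0, -0.8, 5.7]
finger_gap: 0.099
gripper_force: 58.9
```

>>> send_rows(commands="7 0 0 0.05 0;7 0 0 0 0;7 0 0 0 0")

```text
t: 14.58
tcp_pos: [0.5688, -0.0517, 0.0909]
tool_rot: [0.769, 0.64, 0.0, 0.001]
force: [-1.1, -0.2, 7.1]
finger_gap: 0.095
gripper_force: 59.1
```

>>> send_rows(commands="7 0 0 0.05 0;7 0 0 0 0;7 0 0 0 0")

```text
t: 14.83
tcp_pos: [0.569, -0.0517, 0.0903]
tool_rot: [0.769, 0.64, 0.001, 0.001]
force: [-0.4, -1.4, 9.1]
finger_gap: 0.097
gripper_force: 59.4
```

>>> send_rows(commands="7 0 0 0.04 0;7 0 0 0 0;7 0 0 0 0")

```text
t: 15.08
tcp_pos: [0.5691, -0.0518, 0.0899]
tool_rot: [0.769, 0.64, 0.001, 0.001]
force: [-0.4, -0.4, 10.7]
finger_gap: 0.095
gripper_force: 59.6
```

>>> send_rows(commands="7 0 0 0.04 0;7 0 0 0 0;7 0 0 0 0")

```text
t: 15.33
tcp_pos: [0.5691, -0.0518, 0.0891]
tool_rot: [0.769, 0.64, 0.001, 0.001]
force: [-1.1, -0.9, 10.9]
finger_gap: 0.095
gripper_force: 59.7
```

>>> send_rows(commands="7 0 0 0.03 0;7 0 0 0 0;7 0 0 0 0")

```text
t: 15.58
tcp_pos: [0.5691, -0.0518, 0.0886]
tool_rot: [0.769, 0.64, 0.001, 0.001]
force: [-1.4, -0.5, 12.3]
finger_gap: 0.097
gripper_force: 59.7
```

>>> send_rows(commands="7 0 0 0.03 0;7 0 0 0 0;7 0 0 0 0")

```text
t: 15.83
tcp_pos: [0.569, -0.0518, 0.0876]
tool_rot: [0.769, 0.64, 0.001, 0.001]
force: [-1.5, -1.2, 9.4]
finger_gap: 0.099
gripper_force: 59.4
```

>>> send_rows(commands="7 0 0 0.03 0;7 0 0 0 0;7 0 0 0 0")

```text
t: 16.08
tcp_pos: [0.5689, -0.0518, 0.0867]
tool_rot: [0.769, 0.64, 0.0, 0.001]
force: [0.0, -1.1, 8.3]
finger_gap: 0.095
gripper_force: 59.2
```

>>> send_rows(commands="7 0 0 0.03 0;7 0 0 0 0;7 0 0 0 0")

```text
t: 16.33
tcp_pos: [0.5687, -0.0518, 0.0858]
tool_rot: [0.769, 0.64, 0.0, 0.001]
force: [-0.2, -1.7, 5.2]
finger_gap: 0.097
gripper_force: 58.9
```

>>> send_rows(commands="7 0 0 0.03 0;7 0 0 0 0;7 0 0 0 0")

```text
t: 16.58
tcp_pos: [0.5687, -0.0519, 0.0853]
tool_rot: [0.769, 0.64, 0.0, 0.001]
force: [0.0, -2.1, 6.2]
finger_gap: 0.095
gripper_force: 59.1
```

>>> send_rows(commands="7 0 0 0.03 0;7 0 0 0 0;7 0 0 0 0")

```text
t: 16.83
tcp_pos: [0.5688, -0.0519, 0.0848]
tool_rot: [0.769, 0.64, 0.0, 0.001]
force: [-0.4, -0.5, 7.8]
finger_gap: 0.097
gripper_force: 59.3
```

>>> send_rows(commands="7 0 0 0.03 0;7 0 0 0 0;7 0 0 0 0")

```text
t: 17.08
tcp_pos: [0.5688, -0.052, 0.0843]
tool_rot: [0.769, 0.64, 0.0, 0.001]
force: [-0.4, -2.4, 7.7]
finger_gap: 0.101
gripper_force: 59.2
```

>>> send_rows(commands="7 0 0 0.04 0;7 0 0 0 0;7 0 0 0 0")

```text
t: 17.33
tcp_pos: [0.5689, -0.0521, 0.084]
tool_rot: [0.768, 0.64, 0.0, 0.001]
force: [-2.0, -1.0, 11.6]
finger_gap: 0.1
gripper_force: 59.6
```

>>> send_rows(commands="7 0 0 0.04 0;7 0 0 0 0;7 0 0 0 0")

```text
t: 17.58
tcp_pos: [0.569, -0.0522, 0.0839]
tool_rot: [0.768, 0.64, 0.0, 0.001]
force: [-2.8, -1.6, 15.4]
finger_gap: 0.094
gripper_force: 60.2
```

The force peaked at 12 N, dropped to 5 N, then hit a hard stop about 2 mm further, so the pawl has clicked. Next I relax, release and withdraw upward.

>>> send_rows(commands="7 0 0 -0.06 0;7 0 0 0 0;12 0 0 0 0;20 0 0 0 0;25 0 0 0 0;25 0 0 0 0;25 0 0 -0.3 0;25 0 0 -0.6 0;25 0 0 -1 0;25 0 0 -1 0;25 0 0 -1 0;25 0 0 -1 0;25 0 0 -1 0;25 0 0 0 0")

```text
t: 18.75
tcp_pos: [0.5709, -0.0521, 0.2054]
tool_rot: [0.768, 0.64, 0.002, 0.003]
force: [0.3, -0.2, 0.1]
finger_gap: 0.292
gripper_force: 0.0
```

```bash
python3 - <<'E'
from h import *
b=snap('side','s8')
s=cv2.imread('pics/s8.png')[140:240,220:320]
cv2.imwrite('pics/v8.png',cv2.resize(s,None,fx=6,fy=6,interpolation=cv2.INTER_CUBIC))
f=lambda p:np.round((proj(b,p)-[220,140])*6,0)
H=np.array([.5644,-.0679,0]);d=np.array([.183,.983,0])
for z in(.058,.085): print(z,'apex',f(H+.018*d+[0,0,z+.07]))
E
```

```text
0.058 apex [330. 360.]
0.085 apex [334. 298.]
```

View pics/v8.png

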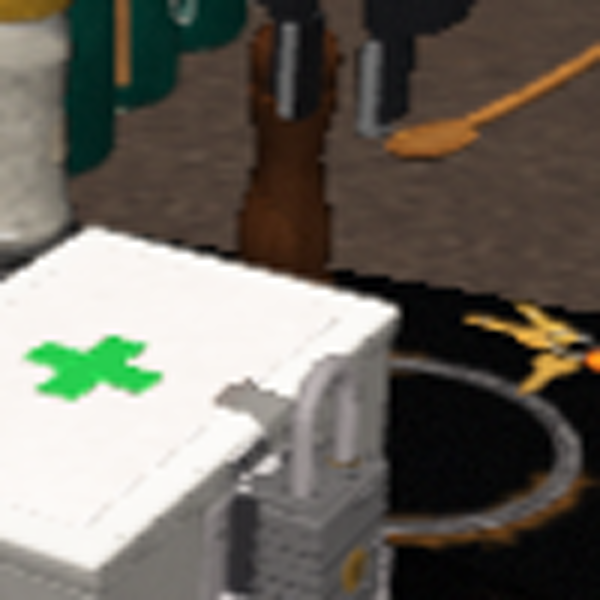

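The bow apex sits at (330,360), exactly where the pressed-home shackle should project. The toe runs through the strap, the lid is shut and the gripper is clear, so I'm handing in.

```bash
python3 -c "
from station import sign_off
print(sign_off())"
```

```text
the job is handed in; nothing more can be done
None
```

The medicine box is locked and handed in: the lid is shut, the shackle is down through the strap's slot and stayed down after release, and the hardest press was about 15 N; the sign-off gave no verdict.

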